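# Touch off a dry-bath block and seat its temperature probe

### The job

Take the temperature probe out of its stand and, with its metal shank, find where the aluminium block really is in its white tray: lightly rest the shank for about half a second against the block's long front face (towards the robot) left of the middle as the robot sees it, then against the same face right of the middle, then against its left end face. Then lower the probe gently into the block's narrow well until its handle's shoulder sits flat on the block, let go and leave it standing; never press the probe hard on block or tray, and leave the jar, the dropper bottle and the glass dish where they are.

Things in the scene. Friction and masses are not known exactly. Their poses are not given: they have to be found in the camera images.
- tray: Shallow white plastic tray fixed to the bench, 100 (x) x 134 (y) x 15 mm high, 4 mm walls, yaw up to 0.3 rad. Origin: centre of its underside; x to the back (its front, -x, faces the robot), y to the left end, z up. Clamped in it, immovable and rigid, is the block; a steady press of 1 to 5 N is a good touch; over 10 N is too hard on its faces, over 20 N in the narrow well.
- tray_block (a point): Nominal centre of the block's underside, 5 mm above the tray's underside, mid-tray. The aluminium block, 60 (x) x 100 (y) x 60 mm high, top 65 mm above the tray's underside, is itself NOT measured: its real centre is up to 7 mm off in x and up to 7 mm in y, and it is turned up to 0.1 rad from the tray.
- tray_front (a point): Middle of the block's long front face, 45 mm above the tray's underside, if the block stood centred and square (it does not). Touch 15 to 45 mm to the left (+y of tray) and to the right of here, moving in tray +x, with the probe tip 25 to 55 mm above the tray's underside, clear of the tray's rim.
- tray_left (a point): Middle of the block's left end face, 45 mm above the tray's underside, if the block stood centred and square. Touch it about mid-face, moving in tray -y, tip 25 to 55 mm above the tray's underside.
- tray_well (a point): Mouth of the narrow well if the block stood centred and square; really up to about 13 mm from here. In the block's own frame (x back, y left, from its centre) the well is at x +8, y -33 mm, nearest the right end: 15.6 mm diameter, 50 mm deep, mouth chamfered 2 mm. The two wide wells, 25.6 mm, at x 0, y +33 and +3 mm are not used.
- stand: Grey square plastic stand, fixed, 70 x 70 x 50 mm high, with one upright 17 mm hole through its middle in which the probe stands at the start. Origin: centre of its underside.
- probe: Temperature probe, 95 mm long, about 0.14 kg: round steel shank, 14 mm diameter, 45 mm long, under a square black handle 24 x 24 x 50 mm tall whose flat underside is the shoulder (3 mm cap on top, look only). Origin: centre of the tip's end; z up the axis, x and y square to the handle's flats; handle from z 45 to 95 mm. Starts upright in the stand.
- probe_tip (a point): Centre of the end of the probe's shank (the probe's origin); the tip's edge is chamfered 1.5 x 2 mm. At the start it is 5 mm above the bench; fully seated in the block, shoulder on its top, 20 mm above the tray's underside.
- jar: Bystander: clear glass jar with white lid, 64 mm diameter, 85 mm high, standing on the bench; origin: centre of its underside.
- dropper: Bystander: small yellow dropper bottle with red cap, 32 mm diameter, 75 mm high; origin: centre of its underside.
- dish: Bystander: low open green glass dish, 90 mm diameter, 18 mm high; origin: centre of its underside.

How it is judged:
By the outcome, as a careful person would: the job done as asked, in the order asked, and still so for the second after the job is handed in, with the robot touching nothing.
It also fails if it takes over 70 s, if anything falls off the work surface, if the arm or the gripper's body presses on something with over 40 N, if the wrist force passes 120 N, or if a joint passes its speed limit or range.

### The arm

A 6-joint arm with a two-finger parallel gripper is mounted at the origin on the work surface. World frame = base frame: x ahead of the robot, y to its left, z up, the work surface at z = 0. Lengths are in m, angles in rad, forces in N, time in s.
With the tool pointing down it reaches from about 0.35 to 0.775 m from the base axis. Payload 7.3 kg.
Tool frame: the origin (TCP) lies at the very end of the fingers, on their centre line; the grasp point (between the pads) lies 19 mm behind it; x points along the fingers, y is the direction in which the jaws open and shut, and the axes are right-handed (so a half turn about x gives the same grasp; the last joint's range is limited). The gripper opens to 92 mm and grips with 3 to 60 N. Pads are 19 mm wide; open, the fingers measure 130 mm over their backs; the gripper's body (75 mm by 190 mm) begins 47 mm behind the grasp point.
Start: joints at [-1.478, 0.342, 1.524, -0, 1.275, -0.146], TCP at [0.124, -0.51, 0.227] pointing down, gripper open.
Joint ranges: [-2.53, 2.53], [-0.77, 2.02], [0.04, 2.7], [-1, 4.14], [0.28, 2.66], [-3.11, 3.11]. Speed limits (rad/s): [2.57, 2.57, 3.14, 3.14, 3.14, 3.14].

### API

Orientations are given as a 3x3 rotation matrix whose columns are the frame's x, y, z axes.
In Python, from cell import observe, camera, camera_info, workorder gives the robot as it stands.
- The arm moves only by the tool step_arm, never from a script. Its argument "plan" is a list that holds one entry, the list of rows, each a list of 7 numbers: the shift along the world's x, y, z in m, then the turn, a rotation vector about the world's x, y, z in degrees, then the finger opening in m, from 0 to 0.0918. In form: [[[x, y, z, rx, ry, rz, fingers], ...]]. A call has 1 to 12 rows; each row shifts and turns the commanded pose from where the row before left it; what a row does not reach is not made up. A row lasts 1/10 s, in which the tool goes at most 50 mm and 8.59 degrees, less where a joint would pass 70% of its speed; a pose out of reach is approached as far as the arm can. A call is refused whole if a number of a shift passes 0.05 or a number of a turn 8.59, either way. A call with a gripper value outside its range is refused whole. The fingers move at their own pace and stop on an object; "grip_force" is the grip in N (left out, the last holds). Time passes only in rows, so rows that do not move let the fingers close. It gives the time, the measured TCP pose, the force and the opening at its end, in the units of the state.
- observe(): the state, without advancing time (a new reading comes with each control period).
- camera(name): name is "side" or "top"; returns the picture (384x512x3 uint8, blue, green, red); there is no depth.
- camera_info(name): a dict with "fx", "fy", "cx", "cy" (pixels), "dist" ([k1, k2, p1, p2, k3] as OpenCV has them; the pictures are not rectified), "view" (4x4, takes a point from world to camera coordinates). Camera axes: x right, y down, z forward; pixel columns grow to the right and rows downward; lengths in m; the calibration is good to about 2 mm. A picture is of the moment at which its call begins. camera_info takes no time and is no camera call.
- workorder.sign_off(): hands the job in, once; it reports no verdict.
The state is a dict: "time": time; "q": joint angles; "qvel": joint speeds; "joint_efforts": joint torques, N m; "tcp_pos": TCP position; "eef_rot": TCP orientation; "contact_force": force on the tool from outside, world axes, zero at the start; "ft_torque": the same for the moment, N m; "opening": finger opening in m.
Only numpy, scipy, OpenCV 4.12 (cv2) and the standard library are available. Lean on these libraries where they do the work, as an engineer would, in place of code of your own. Each camera call takes 0.05 s, during which the arm holds its last target. There are 200 camera calls.

## Working session

There is one attempt and no reset: what is moved stays moved. The work goes in short steps, Python scripts to look and compute and a tool call to move; the robot and the scene stay as the last step left them, time stands still between calls to the robot, and variables do not carry over. Pictures are saved under pics/ and viewed, about 8 in all and at most 12, crops included, and the job is handed in when it is done.

Besides the shell and the picture viewer there is one more tool, called after ">>>" as name([rows], argument=value, ...), one row to a line, values as JSON. step_arm: Moves the arm, as the interface text tells. Its arguments: {"type":"object","properties":{"plan":{"type":"array"},"grip_force":{"type":"number"}},"required":["plan"]}

```bash
ls; mkdir -p pics; cat > h.py <<'E'
import numpy as np, cv2
from cell import observe, camera, camera_info, workorder
def ray(name,uv):
    i=camera_info(name);K=np.array([[i['fx'],0,i['cx']],[0,i['fy'],i['cy']],[0,0,1]])
    V=np.array(i['view']);p=cv2.undistortPoints(np.array(uv,float).reshape(-1,1,2),K,np.array(i['dist'])).reshape(-1,2)
    d=np.c_[p,np.ones(len(p))]@V[:3,:3]; return -V[:3,:3].T@V[:3,3],d
def onz(name,uv,z):
    c,d=ray(name,uv); return c+d*((z-c[2])/d[:,2])[:,None]
def proj(name,P):
    i=camera_info(name);K=np.array([[i['fx'],0,i['cx']],[0,i['fy'],i['cy']],[0,0,1]]);V=np.array(i['view'])
    return cv2.projectPoints(np.array(P,float).reshape(-1,1,3),cv2.Rodrigues(V[:3,:3])[0],V[:3,3],K,np.array(i['dist']))[0].reshape(-1,2)
E
python3 - <<'E'
from h import *
for n in('top','side'):
    cv2.imwrite(f'pics/{n}0.png',camera(n)); print(n,ray(n,[[256,192]]),camera_info(n)['fx'])
s=observe();print(s['tcp_pos'],s['eef_rot'],s['opening'],s['contact_force'])
E
```

```text
pics
top (array([ 0.53547297, -0.00096373,  0.77715591]), array([[ 0.16813209, -0.03554909, -0.98530876]])) 372.8133022400809
side (array([0.18914807, 0.77426316, 0.60920471]), array([[ 0.43808527, -0.74738821, -0.50000948]])) 499.53033576810157
[ 0.1241698  -0.50973957  0.22613908] [[-1.08151692e-04  2.36517532e-01 -9.71627215e-01]
 [ 1.33580766e-03 -9.71626320e-01 -2.36517463e-01]
 [-9.99999102e-01 -1.32348684e-03 -2.10858900e-04]] 0.09201050161676964 [-0.46186022 -0.5510703   0.31112855]
```

View pics/top0.png

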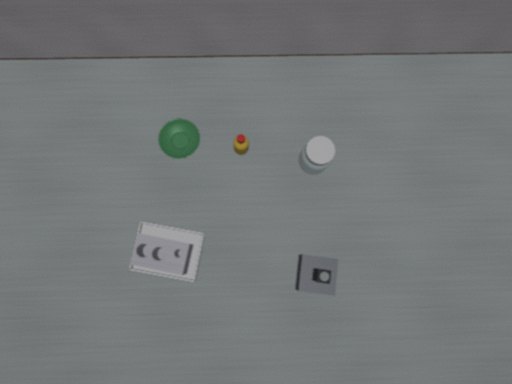

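View pics/side0.png

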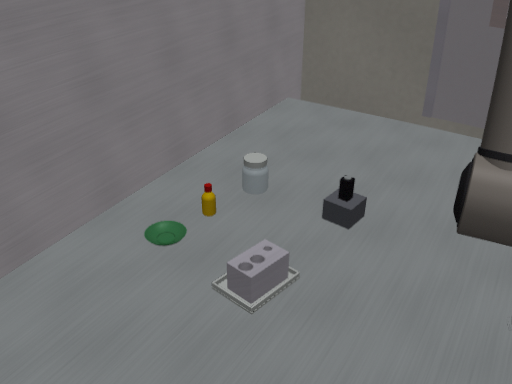

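Top view: the tray is at about (167,252), the stand with the probe at (318,275), dish (179,139), dropper (241,144), jar (318,152). The side view shows the same layout, with the block at (258,270) and the probe at (346,188). Next I'll zoom in on the tray and stand.

```bash
python3 - <<'E'
from h import *
t=cv2.imread('pics/top0.png');s=cv2.imread('pics/side0.png')
r=lambda im,x,y,w,h:cv2.resize(im[y:y+h,x:x+w],(400,300),interpolation=cv2.INTER_CUBIC)
a=np.vstack([np.hstack([r(t,120,215,100,75),r(t,270,240,100,75)]),np.hstack([r(s,200,235,100,75),r(s,300,165,100,75)])])
cv2.imwrite('pics/z0.png',a)
for n,u,z in (('dish',(179,139),.01),('drop',(241,140),.075),('jar',(320,150),.085),('stand',(318,275),.05),('probe',(322,276),.1),('tray',(167,252),.015)):
    print(n,onz('top',[u],z).round(3))
E
```

```text
dish [[0.784 0.133 0.01 ]]
drop [[0.759 0.    0.075]]
jar [[ 0.733 -0.151  0.085]]
stand [[ 0.496 -0.142  0.05 ]]
probe [[ 0.497 -0.139  0.1  ]]
tray [[0.546 0.154 0.015]]
```

View pics/z0.png

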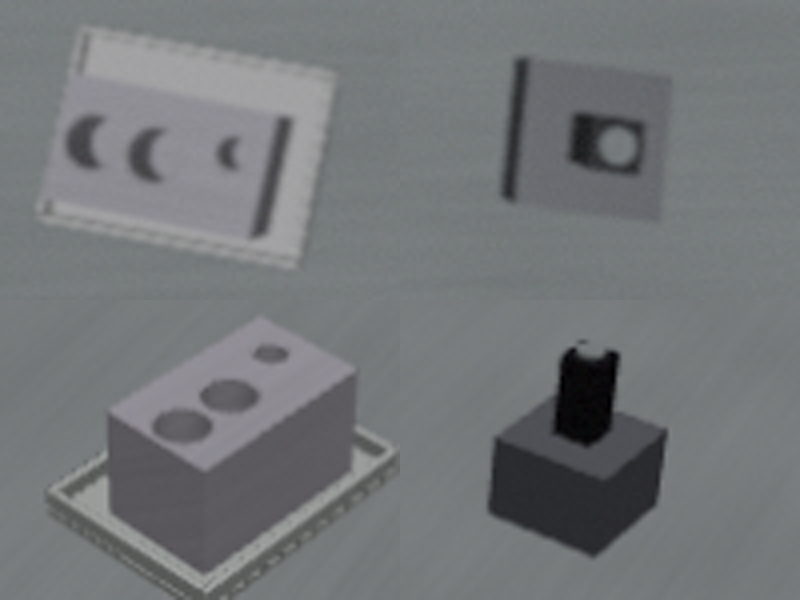

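```bash
cat > m.py <<'E'
from h import *
def sh(n,z,P,ox,oy,k=4.):
    P=np.array(P,float); uv=(P+.5)/k-.5+[ox,oy]; W=onz(n,uv,z)[:,:2]
    c=W.mean(0);e=np.roll(W,-1,0)-W
    print(n,z,'c',c.round(4),'len',np.linalg.norm(e,axis=1).round(4),'ang',np.degrees(np.arctan2(e[:,1],e[:,0])).round(1)); return W
if __name__=='__main__':
    print('tray');sh('top',.015,[(80,25),(337,70),(297,268),(37,215)],120,215)
    print('block');sh('top',.065,[(67,76),(278,115),(252,237),(43,203)],120,215)
    sh('side',.065,[(108,412-300),(205,170),(357,72),(262,18)],200,235)
    print('stand');sh('top',.05,[(128,58),(272,77),(262,221),(118,203)],270,240)
    sh('side',.05,[(95,138),(202,179),(267,131),(158,95)],300,165)
    print('probe');sh('top',.1,[(195,116),(245,121),(240,175),(187,169)],270,240)
    print(onz('top',[((217.5)/4-.5+270,148.5/4-.5+240)],.103),onz('side',[(190.5/4-.5+300,50.5/4-.5+165)],.103))
E
python3 m.py
```

```text
tray
top 0.015 c [0.5495 0.1548] len [0.1332 0.1    0.1327 0.0966] ang [-101.1  168.4   77.4  -11.3]
block
top 0.065 c [0.5424 0.1575] len [0.1018 0.0575 0.0991 0.0597] ang [-101.6  168.1   79.6   -9.3]
side 0.065 c [0.5436 0.1592] len [0.0581 0.0974 0.0594 0.0997] ang [ 168.3 -103.7  -13.9   77. ]
stand
top 0.05 c [ 0.4971 -0.1428] len [0.07   0.0678 0.0689 0.0684] ang [-98.7 172.5  81.7  -6.5]
side 0.05 c [ 0.4978 -0.14  ] len [0.0672 0.0678 0.0681 0.0641] ang [ 172.1 -100.7   -4.7   79.9]
probe
top 0.1 c [ 0.4969 -0.1426] len [0.0225 0.0238 0.0237 0.0235] ang [-96.9 171.3  82.4 -11.7]
[[ 0.49582582 -0.1420031   0.103     ]] [[ 0.49807336 -0.14035223  0.103     ]]
```

Measured sizes match the given ones. Stand and probe are at (0.497,-0.141) with yaw about -9°, the tray is at (0.5495,0.155) with yaw about -11.5°, and the block is near (0.543,0.158). I'll move above the probe.

>>> step_arm([
  [[0.034,0.0335,-0.005,0,0,-2.05,0.09],[0.034,0.0335,-0.005,0,0,-2.05,0.09],[0.034,0.0335,-0.005,0,0,-2.05,0.09],[0.034,0.0335,-0.005,0,0,-2.05,0.09],[0.034,0.0335,-0.005,0,0,-2.05,0.09],[0.034,0.0335,-0.005,0,0,-2.05,0.09],[0.034,0.0335,-0.005,0,0,-2.05,0.09],[0.034,0.0335,-0.005,0,0,-2.05,0.09],[0.034,0.0335,-0.005,0,0,-2.05,0.09],[0.034,0.0335,-0.005,0,0,-2.05,0.09],[0.034,0.0335,-0.005,0,0,-2.05,0.09],[0,0,0,0,0,0,0.09]],
])

```text
time: 1.3
tcp_pos: [0.5008, -0.1374, 0.1706]
eef_rot: [[-0.0, -0.15, -0.989], [0.002, -0.989, 0.15], [-1.0, -0.002, 0.0]]
contact_force: [-0.3, -0.9, 1.1]
opening: 0.0898
```

>>> step_arm([
  [[-0.0035,-0.004,-0.02,0,0,0,0.09],[0,0,-0.03,0,0,0,0.09],[0,0,-0.03,0,0,0,0.09],[0,0,-0.02,0,0,0,0.09],[0,0,-0.0085,0,0,0,0.09],[0,0,0,0,0,0,0.09],[0,0,0,0,0,0,0.09]],
])

```text
time: 2.0
tcp_pos: [0.4951, -0.1461, 0.064]
eef_rot: [[0.001, -0.154, -0.988], [-0.001, -0.988, 0.154], [-1.0, 0.0, -0.001]]
contact_force: [-0.0, -1.0, 0.6]
opening: 0.09
```

```bash
python3 - <<'E'
from h import *
s=camera('side');t=camera('top')
r=lambda im,x,y,w,h:cv2.resize(im[y:y+h,x:x+w],(400,300),interpolation=cv2.INTER_CUBIC)
cv2.imwrite('pics/g1.png',np.hstack([r(s,290,120,120,90),r(t,270,230,120,90)]))
E
```

```text
(no output)
```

View pics/g1.png

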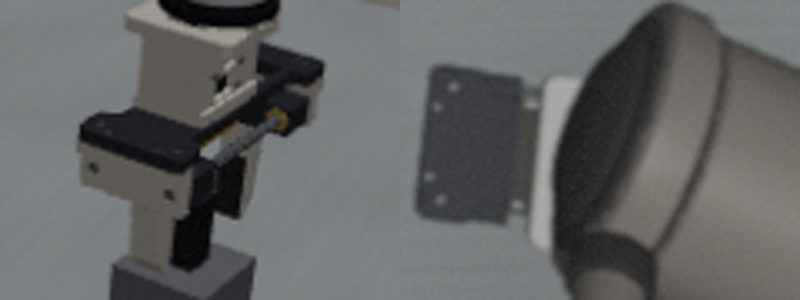

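The probe handle sits between the open fingers, and the fingers clear the stand top. I'll check how noisy the pose reading is before correcting.

```bash
python3 - <<'E'
from h import *
for i in range(3): camera('side'); s=observe(); print(s['time'],np.round(s['tcp_pos'],4),np.round(s['contact_force'],1),np.round(s['qvel'],3))
E
```

```text
2.15 [ 0.4953 -0.146   0.0644] [-0.3  0.3 -0.3] [ 0.001  0.002  0.003  0.002 -0.004 -0.   ]
2.2 [ 0.4952 -0.1459  0.0642] [-0.  -0.1  0.4] [ 0.002  0.003  0.004 -0.002 -0.005  0.001]
2.25 [ 0.4951 -0.1458  0.0641] [ 0.6 -0.5  0.9] [-0.     0.004  0.003  0.001 -0.     0.001]
```

>>> step_arm([
  [[0.0015,0.003,-0.001,0,0,0,0.09],[0,0,0,0,0,0,0.09],[0,0,0,0,0,0,0.09]],
])

```text
time: 2.55
tcp_pos: [0.4963, -0.1425, 0.0623]
eef_rot: [[-0.0, -0.154, -0.988], [-0.0, -0.988, 0.154], [-1.0, 0.0, 0.0]]
contact_force: [-0.3, 0.4, -0.2]
opening: 0.0901
```

>>> step_arm([
  [[0.0005,0.001,-0.001,0,0,0,0.06],[0,0,0,0,0,0,0.04],[0,0,0,0,0,0,0.028],[0,0,0,0,0,0,0.02],[0,0,0,0,0,0,0.015],[0,0,0,0,0,0,0.015],[0,0,0,0,0,0,0.015],[0,0,0,0,0,0,0.015]],
], grip_force=45)

```text
time: 3.35
tcp_pos: [0.4967, -0.1416, 0.0612]
eef_rot: [[-0.0, -0.154, -0.988], [-0.0, -0.988, 0.154], [-1.0, 0.0, 0.0]]
contact_force: [-0.3, 0.0, -0.1]
opening: 0.031
```

>>> step_arm([
  [[0,0,0,0,0,0,0.015],[0,0,0,0,0,0,0.015],[0,0,0,0,0,0,0.015],[0,0,0,0,0,0,0.015]],
])

```text
time: 3.75
tcp_pos: [0.4968, -0.1417, 0.0613]
eef_rot: [[0.0, -0.154, -0.988], [-0.0, -0.988, 0.154], [-1.0, 0.0, -0.0]]
contact_force: [0.8, -0.5, 0.4]
opening: 0.0239
```

>>> step_arm([
  [[0,0,0.005,0,0,0,0.015],[0,0,0.01,0,0,0,0.015],[0,0,0.015,0,0,0,0.015],[0,0,0.02,0,0,0,0.015],[0,0,0.02,0,0,0,0.015],[0,0,0.02,0,0,0,0.015],[0,0,0.015,0,0,0,0.015],[0,0,0,0,0,0,0.015],[0,0,0,0,0,0,0.015]],
])

```text
time: 4.65
tcp_pos: [0.4965, -0.1415, 0.1664]
eef_rot: [[0.0, -0.154, -0.988], [-0.0, -0.988, 0.154], [-1.0, 0.0, -0.0]]
contact_force: [-0.9, -0.4, -1.9]
opening: 0.024
```

```bash
python3 - <<'E'
from h import *
s=camera('side');o=observe();print(o['tcp_pos'],o['contact_force'],o['opening'])
cv2.imwrite('pics/l1.png',cv2.resize(s[80:230,270:420],(600,600),interpolation=cv2.INTER_CUBIC))
p=o['tcp_pos']; print(proj('side',[p-[0,0,.0563],p]))
E
```

```text
[ 0.49620472 -0.14136251  0.1657101 ] [ 0.07057637 -0.57543694 -1.50312539] 0.02419472320189423
[[348.4074377  174.52507564]
 [351.09846392 150.76314502]]
```

View pics/l1.png

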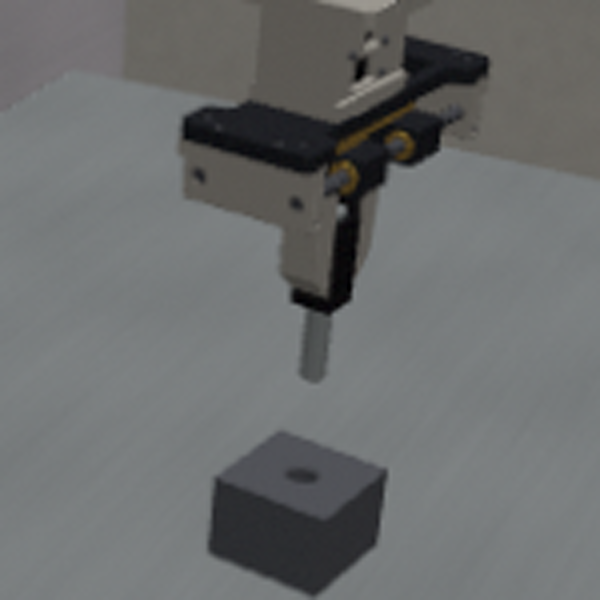

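The probe is held upright with its tip at about pixel (348,175), where the projection puts it. I'll go to the start pose for the front-left touch, still high.

>>> step_arm([
  [[0.0,0.02,0,0,0,0,0.015],[0.0,0.035,0,0,0,-0.4,0.015],[0.0,0.035,0,0,0,-0.4,0.015],[0,0.035,0,0,0,-0.4,0.015],[0,0.035,0,0,0,-0.4,0.015],[0,0.035,0,0,0,-0.4,0.015],[0,0.035,0,0,0,-0.4,0.015],[0,0.035,0,0,0,-0.2,0.015],[0,0.035,0,0,0,0,0.015],[0,0.035,0,0,0,0,0.015],[0,0,0,0,0,0,0.015],[0,0,0,0,0,0,0.015]],
])

```text
time: 5.9
tcp_pos: [0.4959, 0.1937, 0.1651]
eef_rot: [[-0.002, -0.197, -0.98], [-0.001, -0.98, 0.197], [-1.0, 0.001, 0.002]]
contact_force: [-0.2, -0.3, -1.4]
opening: 0.0235
```

>>> step_arm([
  [[0,0,-0.02,0,0,0,0.015],[0,0,-0.03,0,0,0,0.015],[0,0,-0.017,0,0,0,0.015],[0,0,-0.007,0,0,0,0.015],[0,0,0,0,0,0,0.015],[0,0,0,0,0,0,0.015]],
])

```text
time: 6.5
tcp_pos: [0.4973, 0.1929, 0.0929]
eef_rot: [[0.001, -0.2, -0.98], [0.0, -0.98, 0.2], [-1.0, -0.0, -0.001]]
contact_force: [-0.0, 0.1, -0.3]
opening: 0.0237
```

```bash
cat > st.py <<'E'
from h import *
def st(n=6):
    P=[];F=[]
    for i in range(n): camera('top'); s=observe(); P.append(s['tcp_pos']);F.append(s['contact_force'])
    p,f=np.mean(P,0),np.mean(F,0); c=np.array([.5495,.155]);a=np.radians(-11.5);R=np.array([[np.cos(a),-np.sin(a)],[np.sin(a),np.cos(a)]])
    print(s['time'],'p',p.round(4),'tray xy',((p[:2]-c)@R).round(4),'Ftray',(f[:2]@R).round(2),f[2].round(2),'std',np.std(P,0).round(4),'op',s['opening'])
if __name__=='__main__': st()
E
python3 st.py
python3 - <<'E'
from h import *
s=camera('side');cv2.imwrite('pics/a1.png',cv2.resize(s[190:310,190:310],(600,600),interpolation=cv2.INTER_CUBIC))
E
```

```text
6.8 p [0.4973 0.1934 0.0931] tray xy [-0.0588  0.0272] Ftray [ 0.05 -0.16] -1.09 std [0.0002 0.0001 0.0002] op 0.023450524425770336
```

View pics/a1.png

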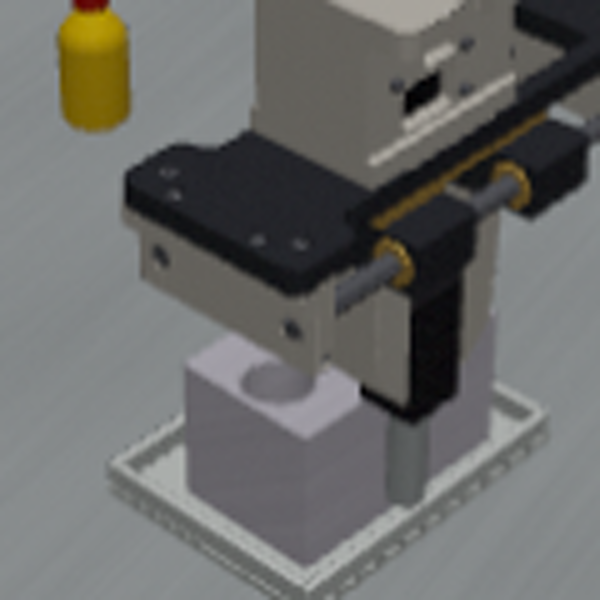

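The shank is in front of the block, left of the middle, with its tip at about pixel (271,290) and clear of the tray rim. I'll approach along tray +x.

>>> step_arm([
  [[0.00392,-0.0008,0,0,0,0,0.015],[0.00294,-0.0006,0,0,0,0,0.015],[0.00196,-0.0004,0,0,0,0,0.015],[0.00098,-0.0002,0,0,0,0,0.015],[0,0,0,0,0,0,0.015]],
])

```text
time: 7.35
tcp_pos: [0.5066, 0.1913, 0.0921]
eef_rot: [[-0.0, -0.199, -0.98], [-0.0, -0.98, 0.199], [-1.0, 0.0, 0.0]]
contact_force: [-0.7, 0.2, -2.2]
opening: 0.0236
```

>>> step_arm([
  [[0.00098,-0.0002,0,0,0,0,0.015],[0,0,0,0,0,0,0.015]],
])

```text
time: 7.55
tcp_pos: [0.5075, 0.1912, 0.0922]
eef_rot: [[-0.0, -0.199, -0.98], [-0.0, -0.98, 0.199], [-1.0, 0.0, 0.0]]
contact_force: [0.5, -0.1, -2.3]
opening: 0.0238
```

>>> step_arm([
  [[0.00098,-0.0002,0,0,0,0,0.015],[0,0,0,0,0,0,0.015]],
])

```text
time: 7.75
tcp_pos: [0.5086, 0.191, 0.0923]
eef_rot: [[0.0, -0.199, -0.98], [-0.0, -0.98, 0.199], [-1.0, 0.0, -0.0]]
contact_force: [-0.5, -0.6, -1.7]
opening: 0.0238
```

>>> step_arm([
  [[0.0007,-0.00014,0,0,0,0,0.015],[0,0,0,0,0,0,0.015]],
])

```text
time: 7.95
tcp_pos: [0.5093, 0.1908, 0.0923]
eef_rot: [[0.0, -0.199, -0.98], [-0.0, -0.98, 0.199], [-1.0, 0.0, -0.0]]
contact_force: [1.0, 0.2, -1.7]
opening: 0.0237
```

>>> step_arm([
  [[0.0007,-0.00014,0,0,0,0,0.015],[0,0,0,0,0,0,0.015]],
])

```text
time: 8.15
tcp_pos: [0.51, 0.1907, 0.0923]
eef_rot: [[0.0, -0.199, -0.98], [-0.0, -0.98, 0.199], [-1.0, 0.0, -0.0]]
contact_force: [-0.3, 0.9, -1.4]
opening: 0.0236
```

>>> step_arm([
  [[0.0007,-0.00014,0,0,0,0,0.015],[0,0,0,0,0,0,0.015]],
])

```text
time: 8.35
tcp_pos: [0.5106, 0.1906, 0.0922]
eef_rot: [[0.0, -0.199, -0.98], [-0.0, -0.98, 0.199], [-1.0, 0.0, -0.0]]
contact_force: [0.0, -0.4, -0.7]
opening: 0.0237
```

>>> step_arm([
  [[0.0005,-0.0001,0,0,0,0,0.015],[0,0,0,0,0,0,0.015]],
])

```text
time: 8.55
tcp_pos: [0.5111, 0.1904, 0.0922]
eef_rot: [[0.0, -0.199, -0.98], [-0.0, -0.98, 0.199], [-1.0, 0.0, -0.0]]
contact_force: [-0.4, 1.5, -2.5]
opening: 0.0236
```

>>> step_arm([
  [[0.0005,-0.0001,0,0,0,0,0.015],[0,0,0,0,0,0,0.015]],
])

```text
time: 8.75
tcp_pos: [0.5116, 0.1903, 0.0922]
eef_rot: [[0.0, -0.199, -0.98], [-0.0, -0.98, 0.199], [-1.0, 0.0, -0.0]]
contact_force: [0.7, -0.1, -1.5]
opening: 0.0241
```

>>> step_arm([
  [[0.0005,-0.0001,0,0,0,0,0.015],[0,0,0,0,0,0,0.015]],
])

```text
time: 8.95
tcp_pos: [0.5121, 0.1902, 0.0923]
eef_rot: [[0.0, -0.199, -0.98], [-0.0, -0.98, 0.199], [-1.0, 0.0, -0.0]]
contact_force: [-0.2, -0.6, -1.2]
opening: 0.0236
```

>>> step_arm([
  [[0.0005,-0.0001,0,0,0,0,0.015],[0,0,0,0,0,0,0.015]],
])

```text
time: 9.15
tcp_pos: [0.5126, 0.1902, 0.0923]
eef_rot: [[0.0, -0.199, -0.98], [-0.0, -0.98, 0.199], [-1.0, -0.0, -0.0]]
contact_force: [-0.2, 0.1, -2.5]
opening: 0.0235
```

>>> step_arm([
  [[0.0006,-0.00012,0,0,0,0,0.015],[0,0,0,0,0,0,0.015]],
])

```text
time: 9.35
tcp_pos: [0.513, 0.1901, 0.0922]
eef_rot: [[-0.001, -0.199, -0.98], [-0.0, -0.98, 0.199], [-1.0, 0.0, 0.001]]
contact_force: [-0.8, -0.2, -0.3]
opening: 0.0235
```

>>> step_arm([
  [[0.0006,-0.00012,0,0,0,0,0.015],[0,0,0,0,0,0,0.015]],
])

```text
time: 9.55
tcp_pos: [0.5132, 0.1901, 0.0922]
eef_rot: [[-0.001, -0.199, -0.98], [0.0, -0.98, 0.199], [-1.0, 0.0, 0.001]]
contact_force: [-1.5, 1.3, -0.6]
opening: 0.024
```

>>> step_arm([
  [[0.0006,-0.00012,0,0,0,0,0.015],[0,0,0,0,0,0,0.015]],
])

```text
time: 9.75
tcp_pos: [0.5134, 0.19, 0.0922]
eef_rot: [[-0.002, -0.199, -0.98], [0.0, -0.98, 0.199], [-1.0, 0.0, 0.002]]
contact_force: [-5.4, 2.3, 2.1]
opening: 0.0238
```

```bash
python3 -c "
from st import *
st(5);st(5)"
```

```text
10.0 p [0.5134 0.19   0.0922] tray xy [-0.0424  0.0271] Ftray [-4.97  0.73] 1.53 std [0. 0. 0.] op 0.02372328955299552
10.25 p [0.5134 0.1901 0.0922] tray xy [-0.0424  0.0272] Ftray [-5.37  0.88] 1.88 std [0. 0. 0.] op 0.023814305416749906
```

>>> step_arm([
  [[-0.0006,0.0001,0,0,0,0,0.015],[0,0,0,0,0,0,0.015],[0,0,0,0,0,0,0.015],[0,0,0,0,0,0,0.015]],
])

```text
time: 10.65
tcp_pos: [0.5133, 0.19, 0.0922]
eef_rot: [[-0.001, -0.199, -0.98], [0.0, -0.98, 0.199], [-1.0, 0.0, 0.001]]
contact_force: [-5.0, 1.6, 1.2]
opening: 0.024
```

```bash
python3 st.py
```

```text
10.95 p [0.5133 0.19   0.0922] tray xy [-0.0424  0.0271] Ftray [-5.12  0.61] 1.74 std [0. 0. 0.] op 0.02387665466487715
```

>>> step_arm([
  [[-0.0005,0.0001,0,0,0,0,0.015],[0,0,0,0,0,0,0.015],[0,0,0,0,0,0,0.015]],
])

```text
time: 11.25
tcp_pos: [0.5132, 0.19, 0.0922]
eef_rot: [[-0.0, -0.199, -0.98], [-0.0, -0.98, 0.199], [-1.0, 0.0, 0.0]]
contact_force: [-3.6, 1.0, 1.1]
opening: 0.0236
```

```bash
python3 st.py
```

```text
11.55 p [0.5132 0.19   0.0922] tray xy [-0.0425  0.0271] Ftray [-4.41  0.94] 0.84 std [0. 0. 0.] op 0.02355524735388428
```

Touch 1 held at about 4.4 N. I'll back off and go to the right side.

>>> step_arm([
  [[-0.003,0.0006,0,0,0,0,0.015],[-0.006,0.0012,0,0,0,0,0.015],[-0.0022,-0.0108,0,0,0,0,0.015],[-0.0044,-0.0216,0,0,0,0,0.015],[-0.0034,-0.0168,0,0,0,0,0.015],[-0.0012,-0.0059,0,0,0,0,0.015],[0,0,0,0,0,0,0.015],[0,0,0,0,0,0,0.015]],
])

```text
time: 12.35
tcp_pos: [0.4934, 0.1368, 0.0924]
eef_rot: [[0.001, -0.199, -0.98], [0.0, -0.98, 0.199], [-1.0, -0.0, -0.001]]
contact_force: [-0.0, 0.0, -1.9]
opening: 0.0234
```

```bash
python3 st.py
python3 - <<'E'
from h import *
s=camera('side');cv2.imwrite('pics/a2.png',cv2.resize(s[190:310,190:310],(600,600),interpolation=cv2.INTER_CUBIC))
E
```

```text
12.65 p [0.4932 0.1372 0.0922] tray xy [-0.0516 -0.0287] Ftray [0.05 0.11] -1.6 std [0.0001 0.0001 0.0001] op 0.024185178914972672
```

View pics/a2.png

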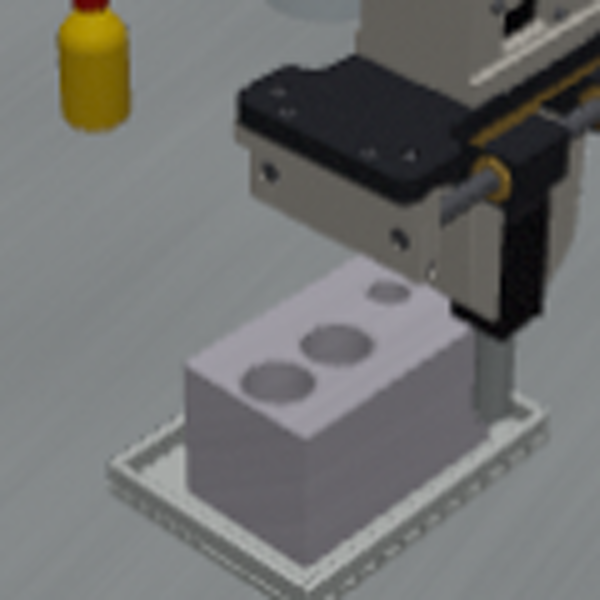

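The probe still looks upright, now right of the middle at about pixel (288,272). I'll approach the same way.

>>> step_arm([
  [[0.00147,-0.0003,0,0,0,0,0.015],[0.00098,-0.0002,0,0,0,0,0.015],[0,0,0,0,0,0,0.015]],
])

```text
time: 13.0
tcp_pos: [0.4957, 0.1362, 0.0922]
eef_rot: [[0.0, -0.199, -0.98], [-0.0, -0.98, 0.199], [-1.0, 0.0, -0.0]]
contact_force: [-0.2, -0.1, -2.4]
opening: 0.0233
```

>>> step_arm([
  [[0.0008,-0.00016,0,0,0,0,0.015],[0,0,0,0,0,0,0.015]],
])

```text
time: 13.2
tcp_pos: [0.4964, 0.136, 0.0922]
eef_rot: [[0.0, -0.199, -0.98], [-0.0, -0.98, 0.199], [-1.0, 0.0, -0.0]]
contact_force: [-0.3, 0.3, -1.7]
opening: 0.024
```

>>> step_arm([
  [[0.0008,-0.00016,0,0,0,0,0.015],[0,0,0,0,0,0,0.015]],
])

```text
time: 13.4
tcp_pos: [0.4972, 0.1359, 0.0922]
eef_rot: [[0.0, -0.199, -0.98], [-0.0, -0.98, 0.199], [-1.0, 0.0, -0.0]]
contact_force: [-1.0, -0.3, -1.0]
opening: 0.0239
```

>>> step_arm([
  [[0.0008,-0.00016,0,0,0,0,0.015],[0,0,0,0,0,0,0.015]],
])

```text
time: 13.6
tcp_pos: [0.498, 0.1357, 0.0922]
eef_rot: [[0.0, -0.199, -0.98], [-0.0, -0.98, 0.199], [-1.0, 0.0, -0.0]]
contact_force: [-0.4, 0.5, -2.2]
opening: 0.0236
```

>>> step_arm([
  [[0.0006,-0.00012,0,0,0,0,0.015],[0,0,0,0,0,0,0.015]],
])

```text
time: 13.8
tcp_pos: [0.4986, 0.1356, 0.0923]
eef_rot: [[0.0, -0.199, -0.98], [-0.0, -0.98, 0.199], [-1.0, 0.0, -0.0]]
contact_force: [0.1, -0.5, -2.0]
opening: 0.0239
```

>>> step_arm([
  [[0.0006,-0.00012,0,0,0,0,0.015],[0,0,0,0,0,0,0.015]],
])

```text
time: 14.0
tcp_pos: [0.4992, 0.1355, 0.0923]
eef_rot: [[0.0, -0.199, -0.98], [-0.0, -0.98, 0.199], [-1.0, 0.0, -0.0]]
contact_force: [-0.3, 0.8, -1.9]
opening: 0.0238
```

>>> step_arm([
  [[0.0006,-0.00012,0,0,0,0,0.015],[0,0,0,0,0,0,0.015]],
])

```text
time: 14.2
tcp_pos: [0.4998, 0.1354, 0.0923]
eef_rot: [[0.0, -0.199, -0.98], [-0.0, -0.98, 0.199], [-1.0, 0.0, -0.0]]
contact_force: [-0.1, -0.5, -1.7]
opening: 0.0235
```

>>> step_arm([
  [[0.0006,-0.00012,0,0,0,0,0.015],[0,0,0,0,0,0,0.015]],
])

```text
time: 14.4
tcp_pos: [0.5003, 0.1352, 0.0922]
eef_rot: [[-0.0, -0.199, -0.98], [-0.0, -0.98, 0.199], [-1.0, 0.0, 0.0]]
contact_force: [-0.1, -0.1, -1.4]
opening: 0.024
```

>>> step_arm([
  [[0.0006,-0.00012,0,0,0,0,0.015],[0,0,0,0,0,0,0.015]],
])

```text
time: 14.6
tcp_pos: [0.5005, 0.1352, 0.0922]
eef_rot: [[-0.001, -0.199, -0.98], [-0.0, -0.98, 0.199], [-1.0, 0.0, 0.001]]
contact_force: [-1.9, 0.4, -0.6]
opening: 0.0237
```

>>> step_arm([
  [[0.0006,-0.00012,0,0,0,0,0.015],[0,0,0,0,0,0,0.015]],
])

```text
time: 14.8
tcp_pos: [0.5007, 0.1351, 0.0921]
eef_rot: [[-0.002, -0.199, -0.98], [-0.0, -0.98, 0.199], [-1.0, 0.0, 0.002]]
contact_force: [-3.5, 0.1, 2.0]
opening: 0.0242
```

```bash
python3 -c "
from st import *
st(7);st(7)"
```

```text
15.15 p [0.5008 0.1351 0.0921] tray xy [-0.0438 -0.0293] Ftray [-5.32 -0.22] 1.63 std [0. 0. 0.] op 0.023805200248331063
15.5 p [0.5008 0.1351 0.0921] tray xy [-0.0438 -0.0293] Ftray [-5.25  0.07] 1.75 std [0. 0. 0.] op 0.023666226626581893
```

>>> step_arm([
  [[-0.0012,0.0002,0,0,0,0,0.015],[0,0,0,0,0,0,0.015],[0,0,0,0,0,0,0.015],[0,0,0,0,0,0,0.015]],
])

```text
time: 15.9
tcp_pos: [0.5005, 0.1352, 0.0922]
eef_rot: [[0.0, -0.199, -0.98], [-0.0, -0.98, 0.199], [-1.0, 0.0, -0.0]]
contact_force: [-2.0, 0.2, -1.0]
opening: 0.0239
```

```bash
python3 st.py
```

```text
16.2 p [0.5005 0.1352 0.0922] tray xy [-0.0441 -0.0292] Ftray [-1.7  -0.26] -1.93 std [0. 0. 0.] op 0.02380941848502201
```

Touch 2 held from 5.3 N down to 1.7 N. The face slope gives a block yaw of about -1.4° from the tray. I'll go around the corner to the left end.

>>> step_arm([
  [[-0.004,0.0008,0,0,0,0,0.015],[-0.0097,0.002,0,0,0,0,0.015],[0.004,0.0196,0,0,0,0,0.015],[0.006,0.0294,0,0,0,0,0.015],[0.006,0.0294,0,0,0,0,0.015],[0.0054,0.0265,0,0,0,0,0.015],[0,0,0,0,0,0,0.015],[0.015,-0.003,0,0,0,0,0.015],[0.02,-0.004,0,0,0,0,0.015],[0.015,-0.003,0,0,0,0,0.015],[0,0,0,0,0,0,0.015],[0,0,0,0,0,0,0.015]],
])

```text
time: 17.4
tcp_pos: [0.5572, 0.2324, 0.092]
eef_rot: [[-0.001, -0.199, -0.98], [-0.0, -0.98, 0.199], [-1.0, 0.001, 0.001]]
contact_force: [-0.5, -1.0, -1.5]
opening: 0.0234
```

```bash
python3 st.py
```

```text
17.7 p [0.5572 0.2329 0.0922] tray xy [-0.008   0.0779] Ftray [ 0.18 -0.14] -1.46 std [0.0002 0.0002 0.0001] op 0.023717349468691865
```

>>> step_arm([
  [[-0.0008,-0.0039,0,0,0,0,0.015],[-0.0008,-0.0039,0,0,0,0,0.015],[-0.0004,-0.002,0,0,0,0,0.015],[-0.0002,-0.001,0,0,0,0,0.015],[0,0,0,0,0,0,0.015]],
])

```text
time: 18.2
tcp_pos: [0.5558, 0.2219, 0.0923]
eef_rot: [[-0.0, -0.199, -0.98], [-0.0, -0.98, 0.199], [-1.0, 0.0, -0.0]]
contact_force: [0.6, -0.2, -2.2]
opening: 0.0237
```

>>> step_arm([
  [[-0.00016,-0.0008,0,0,0,0,0.015],[0,0,0,0,0,0,0.015]],
])

```text
time: 18.4
tcp_pos: [0.5557, 0.2213, 0.0922]
eef_rot: [[-0.0, -0.199, -0.98], [-0.0, -0.98, 0.199], [-1.0, 0.0, 0.0]]
contact_force: [-0.1, -0.7, -1.7]
opening: 0.0235
```

>>> step_arm([
  [[-0.00016,-0.0008,0,0,0,0,0.015],[0,0,0,0,0,0,0.015]],
])

```text
time: 18.6
tcp_pos: [0.5555, 0.2205, 0.0922]
eef_rot: [[-0.0, -0.199, -0.98], [-0.0, -0.98, 0.199], [-1.0, 0.0, 0.0]]
contact_force: [-0.1, 0.5, -2.3]
opening: 0.0237
```

>>> step_arm([
  [[-0.00016,-0.0008,0,0,0,0,0.015],[0,0,0,0,0,0,0.015]],
])

```text
time: 18.8
tcp_pos: [0.5553, 0.2196, 0.0922]
eef_rot: [[-0.0, -0.199, -0.98], [-0.0, -0.98, 0.199], [-1.0, 0.0, 0.0]]
contact_force: [-0.4, 0.2, -1.4]
opening: 0.0237
```

>>> step_arm([
  [[-0.00012,-0.0006,0,0,0,0,0.015],[0,0,0,0,0,0,0.015]],
])

```text
time: 19.0
tcp_pos: [0.5552, 0.2191, 0.0922]
eef_rot: [[-0.0, -0.199, -0.98], [-0.0, -0.98, 0.199], [-1.0, 0.0, 0.0]]
contact_force: [0.2, 1.4, -2.3]
opening: 0.0232
```

>>> step_arm([
  [[-0.00012,-0.0006,0,0,0,0,0.015],[0,0,0,0,0,0,0.015]],
])

```text
time: 19.2
tcp_pos: [0.5551, 0.2184, 0.0922]
eef_rot: [[-0.0, -0.199, -0.98], [-0.0, -0.98, 0.199], [-1.0, 0.0, 0.0]]
contact_force: [-0.1, 0.4, -2.0]
opening: 0.0238
```

>>> step_arm([
  [[-0.00012,-0.0006,0,0,0,0,0.015],[0,0,0,0,0,0,0.015]],
])

```text
time: 19.4
tcp_pos: [0.555, 0.2178, 0.0922]
eef_rot: [[-0.0, -0.199, -0.98], [-0.0, -0.98, 0.199], [-1.0, 0.0, 0.0]]
contact_force: [-0.4, -0.0, -2.4]
opening: 0.0236
```

>>> step_arm([
  [[-0.00012,-0.0006,0,0,0,0,0.015],[0,0,0,0,0,0,0.015]],
])

```text
time: 19.6
tcp_pos: [0.5548, 0.2172, 0.0922]
eef_rot: [[-0.0, -0.199, -0.98], [-0.0, -0.98, 0.199], [-1.0, 0.0, 0.0]]
contact_force: [0.2, -0.7, -2.7]
opening: 0.0241
```

>>> step_arm([
  [[-0.00012,-0.0006,0,0,0,0,0.015],[0,0,0,0,0,0,0.015]],
])

```text
time: 19.8
tcp_pos: [0.5547, 0.2166, 0.0922]
eef_rot: [[-0.0, -0.199, -0.98], [-0.0, -0.98, 0.199], [-1.0, 0.0, 0.0]]
contact_force: [-0.3, -0.1, -1.4]
opening: 0.0236
```

>>> step_arm([
  [[-0.00012,-0.0006,0,0,0,0,0.015],[0,0,0,0,0,0,0.015]],
])

```text
time: 20.0
tcp_pos: [0.5546, 0.216, 0.0922]
eef_rot: [[-0.0, -0.199, -0.98], [-0.0, -0.98, 0.199], [-1.0, 0.0, 0.0]]
contact_force: [-1.1, 0.5, -1.4]
opening: 0.0236
```

>>> step_arm([
  [[-0.0001,-0.0005,0,0,0,0,0.015],[0,0,0,0,0,0,0.015]],
])

```text
time: 20.2
tcp_pos: [0.5545, 0.2155, 0.0922]
eef_rot: [[-0.0, -0.199, -0.98], [-0.0, -0.98, 0.199], [-1.0, 0.0, 0.0]]
contact_force: [0.0, 0.5, -2.3]
opening: 0.0235
```

>>> step_arm([
  [[-0.0001,-0.0005,0,0,0,0,0.015],[0,0,0,0,0,0,0.015]],
])

```text
time: 20.4
tcp_pos: [0.5544, 0.215, 0.0922]
eef_rot: [[-0.0, -0.199, -0.98], [-0.0, -0.98, 0.199], [-1.0, 0.0, 0.0]]
contact_force: [0.2, 0.1, -2.3]
opening: 0.0238
```

>>> step_arm([
  [[-0.0001,-0.0005,0,0,0,0,0.015],[0,0,0,0,0,0,0.015]],
])

```text
time: 20.6
tcp_pos: [0.5543, 0.2146, 0.0922]
eef_rot: [[-0.0, -0.199, -0.98], [-0.0, -0.98, 0.199], [-1.0, 0.0, 0.0]]
contact_force: [0.8, 0.4, -1.5]
opening: 0.0239
```

>>> step_arm([
  [[-0.0001,-0.0005,0,0,0,0,0.015],[0,0,0,0,0,0,0.015]],
])

```text
time: 20.8
tcp_pos: [0.5542, 0.2141, 0.0923]
eef_rot: [[-0.0, -0.199, -0.98], [-0.0, -0.98, 0.199], [-1.0, 0.0, 0.0]]
contact_force: [0.4, -0.2, -1.8]
opening: 0.0241
```

>>> step_arm([
  [[-0.0001,-0.0005,0,0,0,0,0.015],[0,0,0,0,0,0,0.015]],
])

```text
time: 21.0
tcp_pos: [0.5542, 0.2138, 0.0923]
eef_rot: [[0.0, -0.199, -0.98], [0.0, -0.98, 0.199], [-1.0, -0.0, -0.0]]
contact_force: [0.1, 0.9, -1.9]
opening: 0.0236
```

>>> step_arm([
  [[-0.0001,-0.0005,0,0,0,0,0.015],[0,0,0,0,0,0,0.015]],
])

```text
time: 21.2
tcp_pos: [0.5541, 0.2136, 0.0924]
eef_rot: [[0.0, -0.199, -0.98], [0.001, -0.98, 0.199], [-1.0, -0.001, -0.0]]
contact_force: [0.2, 3.7, -1.6]
opening: 0.0237
```

```bash
python3 st.py
```

```text
21.5 p [0.5541 0.2136 0.0924] tray xy [-0.0071  0.0583] Ftray [-0.51  4.38] -1.4 std [0. 0. 0.] op 0.023742310960758413
```

```bash
python3 - <<'E'
from st import *
st(6)
P1,P2,P3=map(np.array,((.5134,.19),(.5008,.1351),(.5541,.2136)))
ey=(P1-P2)/np.linalg.norm(P1-P2);ex=np.array([ey[1],-ey[0]])
print('yaw',np.degrees(np.arctan2(ex[1],ex[0])))
a=P1@ex+.045-.00035;b=P3@ey-.09+.0002
print('well',(a*ex+b*ey).round(4),'centre',((a-.008)*ex+(b+.033)*ey).round(4),'P3 block x',(P3@ex-a+.008).round(4),'t1,t2 y',((P1@ey-b-.033),(P2@ey-b-.033)))
im=cv2.imread('pics/z0.png');uv=(np.array([[268,354-300]])+.5)/4-.5+[200,235];print('vision well',onz('side',uv,.065))
uv=(np.array([[229,153]])+.5)/4-.5+[120,215];print(onz('top',uv,.065))
E
```

```text
21.8 p [0.5542 0.2135 0.0924] tray xy [-0.0071  0.0583] Ftray [-0.71  5.39] -0.99 std [0. 0. 0.] op 0.023760985332546572
yaw -12.925999124705896
well [0.544  0.1238] centre [0.5436 0.1577] P3 block x -0.0023 t1,t2 y (np.float64(0.02469374785010578), np.float64(-0.031633598971842064))
vision well [[0.54462637 0.12732728 0.065     ]]
[[0.54366634 0.12520994 0.065     ]]
```

Vision puts the well at (0.544,0.125) and the touches put it at (0.544,0.1238), so they agree. I'll ease the left touch to a clean light force, then retreat and rise.

>>> step_arm([
  [[0.0002,0.0006,0,0,0,0,0.015],[0,0,0,0,0,0,0.015],[0,0,0,0,0,0,0.015],[0,0,0,0,0,0,0.015]],
])

```text
time: 22.2
tcp_pos: [0.5542, 0.2137, 0.0923]
eef_rot: [[0.0, -0.199, -0.98], [-0.0, -0.98, 0.199], [-1.0, 0.0, -0.0]]
contact_force: [0.4, 3.4, -0.2]
opening: 0.0239
```

```bash
python3 -c "
from st import *
st(8)"
```

```text
22.6 p [0.5542 0.2137 0.0923] tray xy [-0.0071  0.0585] Ftray [-0.93  3.79] -0.02 std [0. 0. 0.] op 0.024083578098716665
```

>>> step_arm([
  [[0.0004,0.002,0,0,0,0,0.015],[0.0012,0.006,0,0,0,0,0.015],[0,0,0.025,0,0,0,0.015],[0,0,0.02,0,0,0,0.015],[0,0,0,0,0,0,0.015],[-0.0024,-0.02,0,0,0,-0.4,0.015],[-0.0036,-0.03,0,0,0,-0.5,0.015],[-0.0036,-0.03,0,0,0,-0.5,0.015],[-0.0022,-0.0177,0,0,0,0,0.015],[0,0,0,0,0,0,0.015],[0,0,0,0,0,0,0.015],[0,0,0,0,0,0,0.015]],
])

```text
time: 23.8
tcp_pos: [0.5439, 0.1248, 0.1367]
eef_rot: [[-0.001, -0.222, -0.975], [0.0, -0.975, 0.222], [-1.0, 0.0, 0.001]]
contact_force: [1.1, 0.2, -1.7]
opening: 0.024
```

```bash
python3 st.py
python3 - <<'E'
from h import *
s=camera('side');cv2.imwrite('pics/a3.png',cv2.resize(s[190:310,190:310],(600,600),interpolation=cv2.INTER_CUBIC))
E
```

```text
24.1 p [0.544  0.1248 0.137 ] tray xy [ 0.0006 -0.0307] Ftray [-0.37  0.21] -1.71 std [0.     0.0002 0.0001] op 0.02379587354204581
```

View pics/a3.png

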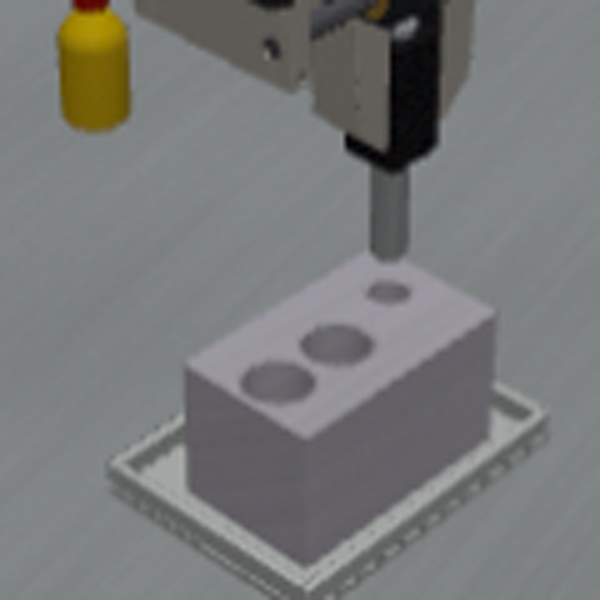

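The probe hangs upright over the narrow well, with the tip at about pixel (268,241) and the well mouth at about (268,248). I'll correct y by -1 mm and lower in small steps.

>>> step_arm([
  [[0,-0.001,0,0,0,0,0.015],[0,0,-0.005,0,0,0,0.015],[0,0,-0.005,0,0,0,0.015],[0,0,-0.003,0,0,0,0.015],[0,0,0,0,0,0,0.015]],
])

```text
time: 24.65
tcp_pos: [0.5436, 0.1229, 0.1234]
eef_rot: [[-0.002, -0.223, -0.975], [-0.0, -0.975, 0.223], [-1.0, 0.001, 0.001]]
contact_force: [-0.3, 0.5, -1.0]
opening: 0.0237
```

>>> step_arm([
  [[0,0,-0.0015,0,0,0,0.015],[0,0,0,0,0,0,0.015]],
])

```text
time: 24.85
tcp_pos: [0.544, 0.123, 0.1226]
eef_rot: [[-0.0, -0.223, -0.975], [-0.0, -0.975, 0.223], [-1.0, 0.0, 0.0]]
contact_force: [0.4, 0.5, -0.8]
opening: 0.0235
```

>>> step_arm([
  [[0,0,-0.0015,0,0,0,0.015],[0,0,0,0,0,0,0.015]],
])

```text
time: 25.05
tcp_pos: [0.544, 0.123, 0.1212]
eef_rot: [[-0.0, -0.223, -0.975], [-0.0, -0.975, 0.223], [-1.0, 0.0, 0.0]]
contact_force: [-0.2, 0.5, -0.9]
opening: 0.0238
```

>>> step_arm([
  [[0,0.0006,-0.001,0,0,0,0.015],[0,0,0,0,0,0,0.015]],
])

```text
time: 25.25
tcp_pos: [0.5439, 0.1237, 0.1202]
eef_rot: [[-0.0, -0.223, -0.975], [-0.0, -0.975, 0.223], [-1.0, 0.0, 0.0]]
contact_force: [-1.1, 0.4, -2.0]
opening: 0.0239
```

>>> step_arm([
  [[0,0,-0.001,0,0,0,0.015],[0,0,0,0,0,0,0.015]],
])

```text
time: 25.45
tcp_pos: [0.5439, 0.1236, 0.1191]
eef_rot: [[-0.0, -0.223, -0.975], [-0.0, -0.975, 0.223], [-1.0, 0.0, 0.0]]
contact_force: [-0.5, 0.2, -2.7]
opening: 0.0236
```

>>> step_arm([
  [[0,0,-0.001,0,0,0,0.015],[0,0,0,0,0,0,0.015]],
])

```text
time: 25.65
tcp_pos: [0.5439, 0.1236, 0.1181]
eef_rot: [[-0.0, -0.223, -0.975], [-0.0, -0.975, 0.223], [-1.0, 0.0, 0.0]]
contact_force: [-0.1, 0.8, -1.2]
opening: 0.0239
```

No contact force, and the tip is about 3 mm into the well. Continuing.

>>> step_arm([
  [[0,0,-0.0015,0,0,0,0.015],[0,0,-0.0015,0,0,0,0.015],[0,0,0,0,0,0,0.015]],
])

```text
time: 25.95
tcp_pos: [0.5438, 0.1236, 0.1149]
eef_rot: [[-0.001, -0.223, -0.975], [-0.0, -0.975, 0.223], [-1.0, 0.0, 0.001]]
contact_force: [-1.1, 0.1, -1.7]
opening: 0.0238
```

>>> step_arm([
  [[0,0,-0.002,0,0,0,0.015],[0,0,-0.002,0,0,0,0.015],[0,0,-0.002,0,0,0,0.015],[0,0,0,0,0,0,0.015]],
])

```text
time: 26.35
tcp_pos: [0.5438, 0.1236, 0.1088]
eef_rot: [[-0.001, -0.223, -0.975], [-0.0, -0.975, 0.223], [-1.0, 0.0, 0.001]]
contact_force: [-0.2, 0.0, -0.8]
opening: 0.0239
```

>>> step_arm([
  [[0,0,-0.003,0,0,0,0.015],[0,0,-0.003,0,0,0,0.015],[0,0,-0.003,0,0,0,0.015],[0,0,0,0,0,0,0.015]],
])

```text
time: 26.75
tcp_pos: [0.5437, 0.1236, 0.0996]
eef_rot: [[-0.001, -0.223, -0.975], [-0.0, -0.975, 0.223], [-1.0, 0.0, 0.001]]
contact_force: [0.4, 0.2, -2.4]
opening: 0.0241
```

>>> step_arm([
  [[0,0,-0.003,0,0,0,0.015],[0,0,-0.003,0,0,0,0.015],[0,0,-0.003,0,0,0,0.015],[0,0,0,0,0,0,0.015]],
])

```text
time: 27.15
tcp_pos: [0.5437, 0.1236, 0.0907]
eef_rot: [[-0.001, -0.223, -0.975], [-0.0, -0.975, 0.223], [-1.0, 0.0, 0.001]]
contact_force: [0.8, -0.2, -1.8]
opening: 0.0236
```

>>> step_arm([
  [[0,0,-0.003,0,0,0,0.015],[0,0,-0.003,0,0,0,0.015],[0,0,-0.002,0,0,0,0.015],[0,0,0,0,0,0,0.015]],
])

```text
time: 27.55
tcp_pos: [0.5438, 0.1236, 0.0828]
eef_rot: [[-0.001, -0.223, -0.975], [-0.0, -0.975, 0.223], [-1.0, 0.0, 0.001]]
contact_force: [1.0, 0.0, -0.7]
opening: 0.0234
```

>>> step_arm([
  [[0,0,-0.002,0,0,0,0.015],[0,0,-0.002,0,0,0,0.015],[0,0,-0.001,0,0,0,0.015],[0,0,0,0,0,0,0.015]],
])

```text
time: 27.95
tcp_pos: [0.5439, 0.1236, 0.0781]
eef_rot: [[-0.0, -0.223, -0.975], [-0.0, -0.975, 0.223], [-1.0, 0.0, 0.0]]
contact_force: [0.3, -0.8, -2.2]
opening: 0.024
```

>>> step_arm([
  [[0,0,-0.0006,0,0,0,0.015],[0,0,0,0,0,0,0.015]],
])

```text
time: 28.15
tcp_pos: [0.544, 0.1236, 0.0776]
eef_rot: [[-0.0, -0.223, -0.975], [-0.0, -0.975, 0.223], [-1.0, 0.0, -0.0]]
contact_force: [-0.4, 0.5, -1.9]
opening: 0.0237
```

>>> step_arm([
  [[0,0,-0.0006,0,0,0,0.015],[0,0,0,0,0,0,0.015]],
])

```text
time: 28.35
tcp_pos: [0.544, 0.1236, 0.077]
eef_rot: [[-0.0, -0.223, -0.975], [-0.0, -0.975, 0.223], [-1.0, 0.0, 0.0]]
contact_force: [-0.5, 0.5, -0.7]
opening: 0.0236
```

>>> step_arm([
  [[0,0,-0.0005,0,0,0,0.015],[0,0,0,0,0,0,0.015]],
])

```text
time: 28.55
tcp_pos: [0.5439, 0.1236, 0.0765]
eef_rot: [[-0.0, -0.223, -0.975], [-0.0, -0.975, 0.223], [-1.0, 0.0, 0.0]]
contact_force: [0.2, 0.1, -1.9]
opening: 0.0239
```

>>> step_arm([
  [[0,0,-0.0005,0,0,0,0.015],[0,0,0,0,0,0,0.015]],
])

```text
time: 28.75
tcp_pos: [0.5441, 0.1236, 0.0762]
eef_rot: [[0.0, -0.223, -0.975], [-0.0, -0.975, 0.223], [-1.0, 0.0, -0.0]]
contact_force: [-0.1, -0.1, -0.7]
opening: 0.0236
```

```bash
python3 st.py
```

```text
29.05 p [0.5441 0.1236 0.0762] tray xy [ 0.001  -0.0319] Ftray [-0.4 -0.6] 0.28 std [0. 0. 0.] op 0.02348014384245093
```

The shoulder is starting to take weight at the expected height, 0.0762. One more small press, then release gently.

>>> step_arm([
  [[0,0,-0.0004,0,0,0,0.015],[0,0,0,0,0,0,0.015],[0,0,0,0,0,0,0.015]],
])

```text
time: 29.35
tcp_pos: [0.5442, 0.1235, 0.0761]
eef_rot: [[0.001, -0.223, -0.975], [-0.0, -0.975, 0.223], [-1.0, 0.0, -0.001]]
contact_force: [-1.5, -1.4, 5.8]
opening: 0.0235
```

>>> step_arm([
  [[0,0,0,0,0,0,0.026],[0,0,0,0,0,0,0.03],[0,0,0,0,0,0,0.04],[0,0,0,0,0,0,0.05],[0,0,0,0,0,0,0.06],[0,0,0,0,0,0,0.06],[0,0,0,0,0,0,0.06]],
])

```text
time: 30.05
tcp_pos: [0.544, 0.1236, 0.0756]
eef_rot: [[-0.0, -0.223, -0.975], [-0.0, -0.975, 0.223], [-1.0, 0.0, 0.0]]
contact_force: [-0.1, 0.4, -0.6]
opening: 0.0592
```

>>> step_arm([
  [[0,0,0.01,0,0,0,0.06],[0,0,0.02,0,0,0,0.06],[0,0,0.03,0,0,0,0.06],[0,0,0.04,0,0,0,0.06],[0,0,0.03,0,0,0,0.06],[0,-0.03,0,0,0,0,0.06],[-0.02,-0.045,0,0,0,0,0.06],[-0.02,-0.045,0,0,0,0,0.06],[-0.02,-0.045,0,0,0,0,0.06],[-0.02,-0.045,0,0,0,0,0.06],[0,0,0,0,0,0,0.06],[0,0,0,0,0,0,0.06]],
])

```text
time: 31.25
tcp_pos: [0.4639, -0.0873, 0.2065]
eef_rot: [[0.001, -0.226, -0.974], [-0.0, -0.974, 0.226], [-1.0, -0.0, -0.001]]
contact_force: [0.1, -0.5, -0.7]
opening: 0.0598
```

```bash
python3 - <<'E'
from h import *
s=camera('side');t=camera('top')
r=lambda im,x,y,w,h:cv2.resize(im[y:y+h,x:x+w],(400,400),interpolation=cv2.INTER_CUBIC)
cv2.imwrite('pics/f.png',np.hstack([r(s,190,200,110,110),r(t,120,200,110,110)]))
s0=cv2.imread('pics/side0.png')
d=lambda a,b,x,y,w,h:cv2.absdiff(a,b)[y:y+h,x:x+w].mean()
print('diff dish,dropper,jar,bench',[round(d(s,s0,*q),2) for q in((140,215,55,35),(195,178,27,42),(238,150,36,45),(60,250,60,60))])
E
```

```text
diff dish,dropper,jar,bench [np.float64(3.08), np.float64(3.38), np.float64(3.53), np.float64(3.6)]
```

View pics/f.png

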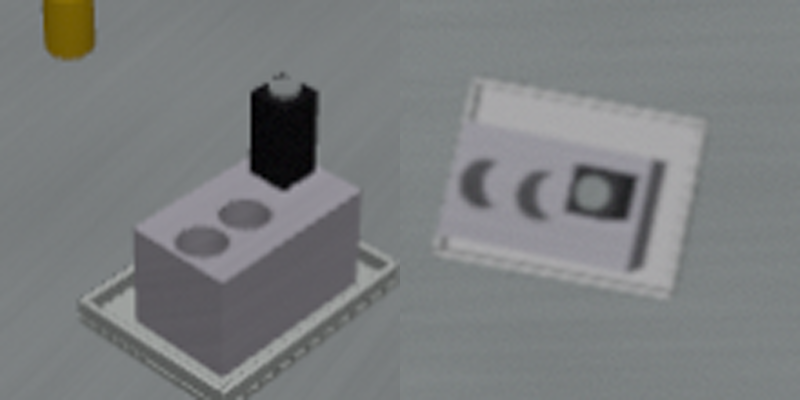

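The probe stands upright with its shoulder flat on the block (handle at about pixel (268,237) in the side view). The bystander areas differ from the first picture no more than the bare bench does, so I'll hand in.

```bash
python3 -c "
from cell import workorder; print(workorder.sign_off())"
```

```text
the job is handed in; nothing more can be done
None
```

The probe is standing in the narrow well with its shoulder flat on the block, and the job was handed in at about 31 s. No check failed.

- **Touches:** I rested the shank on the front face left of the middle, then right of the middle, then on the left end face. Each touch held for more than half a second. All three peaked at about 5.4 N, slightly over the 1–5 N range, before I eased them to about 4.4, 1.7 and 3.8 N. None came near the 10 N limit.
- **Block found:** the touches put its centre at (0.5436, 0.1577) m, turned about -1.4° from the tray. The well from the touches was (0.544, 0.124), within 1.5 mm of the top view and about 3.5 mm of the side view.
- **Insertion:** the probe went in with no measurable side force. It seated at the expected height with about 6 N on the shoulder, then I let go.
- **Last checks:** the final pictures show the probe upright and flush on the block. The jar, dropper bottle and dish areas look unchanged in the side view. The gripper is empty and clear.

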